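Hold a spread retaining ring at the shaft groove

ROBOT

A 7-joint arm with a two-finger parallel gripper is mounted at the origin on a cart in front of the work surface, level with it; the furniture and walls round the work are solid. World frame = base frame: x ahead of the robot, y to its left, z up, the work surface at z = 0. Lengths are in m, angles in rad, forces in N, time in s.
With the tool pointing down it reaches from about 0.35 to 0.775 m from the base axis. Payload 3.1 kg.
Tool frame: the origin (TCP) lies midway between the tips of the shut fingers; the grasp point (between the pads) lies 19 mm behind it (bot.hold_point_z is the distance from the TCP to the grasp point, in m); z points along the fingers, y is the line along which they close (so a half turn about z gives the same grasp; the last joint's range is limited). The gripper opens to 85 mm and grips with 20 to 120 N. Pads are 22 mm wide; open, the fingers measure 114 mm over their backs; the gripper's body (76 mm by 85 mm) begins 54 mm behind the grasp point. The pads swing forward as they close: fully open they stand 13 mm farther back than shut.
Start: joints at [1.286, 0.311, 0.014, 1.512, -0.004, 1.319, -0.027], TCP at [0.132, -0.534, 0.231] pointing down, gripper open.
Joint ranges: [-2.7, 2.7], [-0.3, 1.91], [-1.27, 1.3], [0.12, 2.57], [-1.44, 4.58], [0.2, 2.03], [-3.05, 3.05]. Speed limits (rad/s): [2.79, 2.79, 3.14, 3.14, 3.14, 3.14, 3.14].

INTERFACE

Orientations are given as a rotation vector (axis times angle).
In Python, from plant import bot gives the robot as it stands.
- The arm moves only by the tool play_rows, never from a script. Its argument "plan" is a list of rows, each a list of 7 numbers: the turn, a rotation vector about the tool's x, y, z in units of 30 degrees (1.0 is 30 degrees), then the shift along the tool's x, y, z in units of 50 cm (1.0 is 50 cm), then the gripper command: -1 is shut, 1 is fully open, values between are in proportion. A call has 1 to 12 rows; each row shifts and turns the commanded pose from where the row before left it, along the tool's axes as they then stand; what a row does not reach is not made up. A row lasts 1/8 s, in which the tool goes at most 62.5 mm and 10.7 degrees, less where a joint would pass 70% of its speed; a pose out of reach is approached as far as the arm can. A call with a number of a shift or a turn outside -1 to 1 is refused whole. A call with a gripper value outside its range is refused whole. The fingers move at their own pace and stop on an object; "force" is the grip in N (left out, the last holds). Time passes only in rows, so rows that do not move let the fingers close. It gives the time, the measured TCP pose, the force, the opening and the grip force at its end, in the units of the state.
- bot.get_state(): the state, without advancing time (a new reading comes with each control period).
- bot.snapshot(name): name is "scene" or "top"; returns (picture, depth): 480x640x3 uint8, red, green, blue; 480x640 float32, m along the optical axis (not along the pixel's ray), 0 where there is no reading.
- bot.camera_model(name): a dict with "camera_matrix" (3x3 intrinsics, pixels), "R" (3x3) and "t" (3): a world point X has camera coordinates R X + t. Camera axes: x right, y down, z forward; pixel columns grow to the right and rows downward; lengths in m; the calibration is good to about 2 mm. A picture is of the moment at which its call begins. camera_model takes no time and is no camera call.
- bot.job_done(): hands the job in; it is judged then, once.
The state is a dict: "t": time; "joints": joint angles; "qd": joint speeds; "tau": joint torques, N m; "position": TCP position; "tcp_rot": TCP orientation; "force": force on the tool from outside, world axes, zero at the start; "wrist_torque": the same for the moment, N m; "gripper_width": opening from 0.0 (shut) to 1.0 (fully open); "grasp_force": force on a finger pad.
Only numpy, scipy, OpenCV 4.12 (cv2) and the standard library are available. Lean on these libraries where they do the work, as an engineer would, in place of code of your own. Each camera call takes 0.05 s, during which the arm holds its last target. There are 200 camera calls.

TASK

Press the jig's treadle all the way down to its stop, so that the shaft rises and its groove comes clear of the sleeve, and let it stay down. Then pick up the ring pliers by both handles, squeeze them fully so that the ring spreads, bring the ring over the top end of the shaft and lower it to the groove without pushing the shaft back down. Finish while still holding the pliers squeezed and level, the open ring level with the groove, the shaft in its middle, carried by the gripper alone; leave the things standing round about where they are.

Things in the scene. Friction and masses are not known exactly. Their poses are not given: they have to be found in the camera images.
- jig: Bench jig fixed to the desk; origin on the desk on the shaft's axis, z up. Base plate x -33..33, y -177..42 mm, 10 mm thick. At the origin an upright steel sleeve, 34 mm diameter, top 44 mm above the desk (48 mm flange below 16 mm); a shaft stub rises from it. The treadle lies along -y, pivoted at y -65 mm, 30 mm high, between cheeks 40 mm high.
- treadle (a joint): Sprung treadle hinge, rad: 0 = up (as found), 0.33 = down on its stop. The pad takes about 8 N at first, 11 N at the stop; a stiff friction pivot keeps it where it is left. Its full travel lifts the shaft 22 mm. About 5 N down on the shaft would push it back.
- treadle_pad (a point): Centre of the top face of the treadle's rubber-covered plate (50 mm along jig x, 44 mm along y), 138 mm from the shaft along jig -y. Treadle up: 48 mm above the desk, sloping up away from the shaft by 0.165 rad; at the stop 24 mm above the desk.
- groove (a point): Centre of the groove in the shaft stub, on its axis; moves with the shaft. Groove 13 mm in diameter, 12 mm wide (6 mm above and below this point); shaft otherwise 18 mm in diameter, its top end 16 mm above this point. Treadle up: 38 mm above the desk, hidden in the sleeve; treadle down: 60 mm, clear of the sleeve.
- pliers: Loose ring pliers, 0.12-0.2 kg, flat on the desk. Origin under the pivot (boss 18 mm wide, 22 high), x to the ring, z up. Two black handles, x -29..-95, z 0..26 mm; the levers do not cross: squeezing spreads the tips. Width over handles at x -60: 52 mm relaxed (each splayed 0.17 rad, wider to the rear), 32 mm squeezed, faces then parallel. Both levers move equally.
- pliers_grip (a point): Point midway between the two handles, half-way up, where they are squeezed: x -60, y 0, z 13 mm in the pliers' frame; axes as the pliers'.
- ring_center (a point): Centre of the steel retaining ring, split in two halves, one fixed on each tip of the pliers: x 50, y 0, z 13 mm in the pliers' frame; in the middle whether closed or spread. Ring 4 mm thick (z +-2), 16 mm inner and 24 mm outer diameter closed; fully spread each half stands about 8 mm farther out and passes the 18 mm shaft. Tip arms 8 mm high.
- lever_left (a joint): Angle of each handle, rad: 0 = relaxed, ring closed; 0.17 = handles squeezed to the stop, ring fully spread. A spring opens the handles: at the grip about 6 N at first, 12 N at the stop.
- petri_dish: Bystander, loose: clear round dish, 57 mm across, 13 mm high. Origin at the centre of its underside.
- loupe: Bystander, loose: black eyepiece loupe, 35 mm across, 34 mm high. Origin at the centre of its underside.
- tape_roll: Bystander, loose: roll of white tape, 68 mm across, 19 mm high. Origin at the centre of its underside.
- marker: Bystander, loose: black marker pen, 131 mm long, 20 mm high. Origin at the centre of its underside.
Things that resemble listed ones, but are neither listed nor needed, are in the scene too. What is shaped like the pliers but orange is not meant.

How it is judged:
On the way, in this order (a step that is already met when the one before it is completed fails the run):
1. the treadle is down at its stop (value of joint treadle above 0.3 rad), for 0.2 s.
2. the squeezed pliers hold the spread ring above the end of the shaft (value of joint lever_left above 0.14 rad and horizontal distance between ring_center and groove below 0.01 m and z of ring_center in the frame of groove above 0.016 m), for 0.1 s.
At the end, for the whole second after the job is handed in: Treadle still down (>= 0.29 rad); pliers gripped (> 5 N), squeezed to >= 0.14 rad, level within 0.12 rad, at rest; ring centre within 5 mm of the shaft axis and 4 mm of the groove's middle height, between its walls; pliers bear on the jig with under 2 N (value of joint treadle above 0.29 rad and value of joint lever_left above 0.14 rad and horizontal distance between ring_center and groove below 0.005 m and z of ring_center in the frame of groove between -0.004 and 0.004 m and angle between pliers's own z axis and vertical below 0.12 rad and contact force between the fingers and pliers above 5 N and contact force between pliers and jig below 2 N and linear speed of pliers below 0.02 m/s); the arm keeps its last pose, push and grip.
It fails at once if the petri dish is moved more than 30 mm (distance of petri_dish from where it was at the start of the episode above 0.03 m).
It fails at once if the loupe is moved more than 30 mm (distance of loupe from where it was at the start of the episode above 0.03 m).
It fails at once if the tape roll is moved more than 30 mm (distance of tape_roll from where it was at the start of the episode above 0.03 m).
It fails at once if the marker is moved more than 30 mm (distance of marker from where it was at the start of the episode above 0.03 m).
It also fails if it takes over 58 s, if anything falls off the work surface, if the arm or the gripper's body presses on something with over 40 N, if the wrist force passes 120 N, or if a joint passes its speed limit or range.

## Working session

There is one attempt and no reset: what is moved stays moved. The work goes in short steps, Python scripts to look and compute and a tool call to move; the robot and the scene stay as the last step left them, time stands still between calls to the robot, and variables do not carry over. Pictures are saved under pics/ and viewed, at most 10 in all, crops included, and the job is handed in when it is done.

Besides the shell and the picture viewer there is one more tool, called after "Request:" by a JSON object that holds its "method" and its "body", one argument or row to a line. play_rows: Moves the arm, as the interface text tells. Shifts and turns lie within -1 to 1; 1 stands for 50 cm of shift or 30 degrees of turn. Its arguments: {"type":"object","properties":{"plan":{"type":"array","items":{"type":"array","items":{"type":"number","minimum":-1,"maximum":1}}},"force":{"type":"number"}},"required":["plan"]}

```bash
mkdir -p pics; ls; python3 - <<'E'
from plant import bot
import cv2,numpy as np
for n in("scene","top"):
    p,d=bot.snapshot(n); cv2.imwrite(f"pics/{n}0.png",p[:,:,::-1]); np.save(f"pics/{n}0.npy",d)
    m=bot.camera_model(n); print(n,m)
s=bot.get_state(); print({k:np.round(v,3) for k,v in s.items()}, bot.hold_point_z)
E
```

```text
pics
scene {'camera_matrix': array([[539.13980834,   0.        , 324.90331195],
       [  0.        , 539.13980834, 244.47247918],
       [  0.        ,   0.        ,   1.        ]]), 'R': array([[-0.88696132, -0.46154566, -0.01658978],
       [-0.31313634,  0.6273873 , -0.71297322],
       [ 0.33947791, -0.6271848 , -0.70099499]]), 't': array([0.50275539, 0.29862191, 0.90698032])}
top {'camera_matrix': array([[483.2991296 ,   0.        , 308.37133645],
       [  0.        , 483.2991296 , 237.41890591],
       [  0.        ,   0.        ,   1.        ]]), 'R': array([[ 0.01559092, -0.99979665, -0.01278999],
       [-0.99699697, -0.01457429, -0.07605676],
       [ 0.07585489,  0.01393738, -0.99702146]]), 't': array([-0.06772353,  0.57635254,  1.09043872])}
{'t': np.float64(0.1), 'joints': array([ 1.286,  0.312,  0.014,  1.513, -0.004,  1.319, -0.027]), 'qd': array([-0.001, -0.   , -0.002, -0.004,  0.002,  0.001, -0.001]), 'tau': array([ 1.0000e-03, -3.8085e+01,  1.4700e-01, -2.3124e+01,  1.2000e-02,
        8.0000e-03, -0.0000e+00]), 'position': array([ 0.132, -0.533,  0.23 ]), 'tcp_rot': array([-3.116e+00, -3.800e-01,  1.000e-03]), 'force': array([-0.326, -0.148,  1.037]), 'wrist_torque': array([0.006, 0.   , 0.   ]), 'grasp_force': np.float64(0.0), 'gripper_width': np.float64(1.0)} 0.0187
```

View pics/scene0.png

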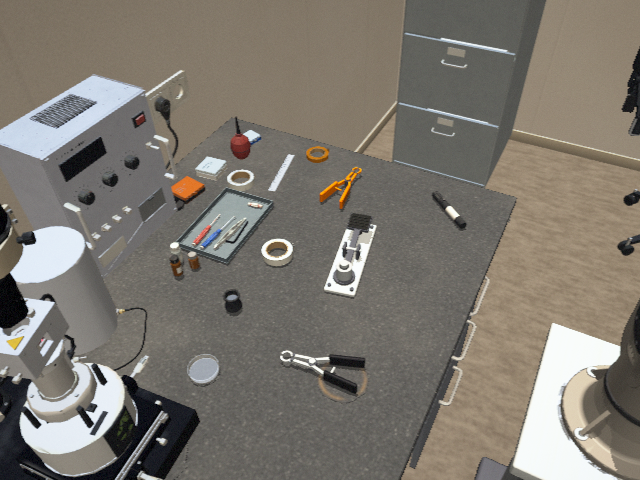

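View pics/top0.png

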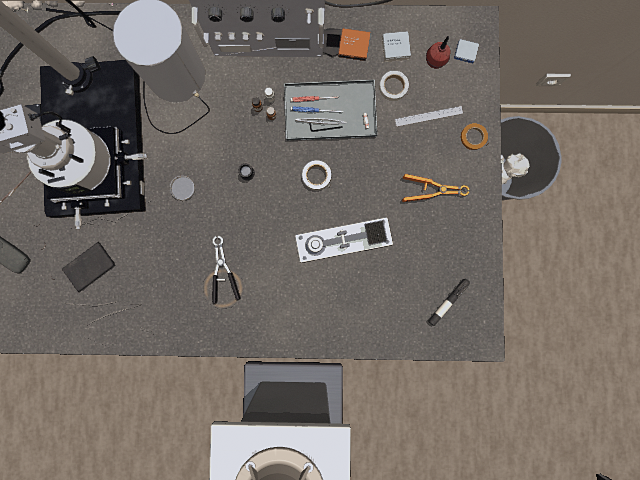

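The scene view shows the jig from (340,285) at the sleeve to (360,220) at the pad, and the pliers with ring at (288,357) and handles at about (345,370). In the top view the sleeve is at (315,243), the pad at (375,232), the pliers' ring at (218,241) and the handles at (215,290) and (235,288).

```bash
cat > h.py <<'E'
import numpy as np,cv2
from plant import bot
def ray(n,uv,z):
    m=bot.camera_model(n);K,R,t=m["camera_matrix"],m["R"],m["t"]
    C=-R.T@t; d=R.T@np.linalg.inv(K)@np.array([uv[0],uv[1],1.]); return C+d*(z-C[2])/d[2]
def proj(n,X):
    m=bot.camera_model(n);p=m["camera_matrix"]@(m["R"]@np.asarray(X)+m["t"]);return p[:2]/p[2]
E
python3 - <<'E'
from h import *
a=cv2.imread("pics/top0.png"); s=cv2.imread("pics/scene0.png")
A=cv2.resize(a[210:270,290:400],None,fx=3.6,fy=5,interpolation=cv2.INTER_CUBIC)
c=lambda im,x,y,w,h:cv2.resize(im[y:y+h,x:x+w],(400,300),interpolation=cv2.INTER_CUBIC)
o=np.vstack([np.hstack([c(a,290,205,110,82),c(a,180,230,110,82)]),np.hstack([c(s,290,205,128,96),c(s,265,325,128,96)])])
cv2.imwrite("pics/crop.png",o)
E
```

```text
(no output)
```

View pics/crop.png

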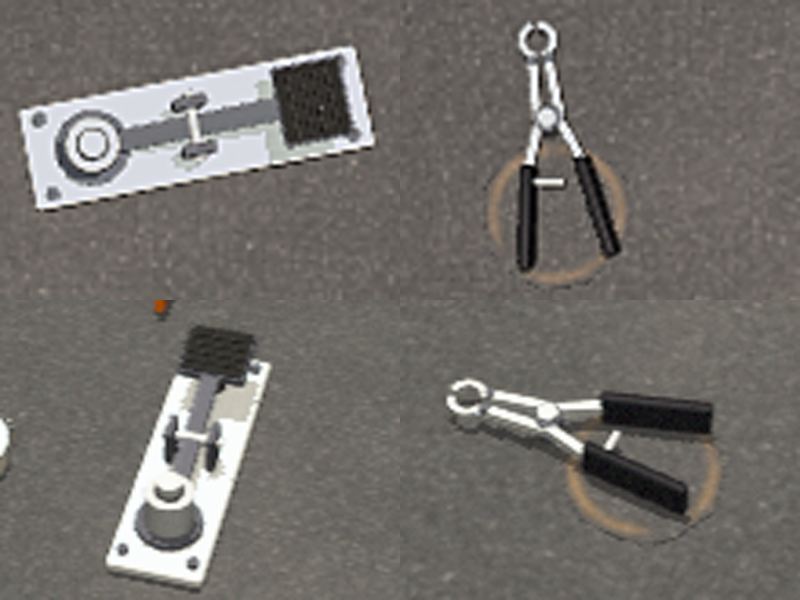

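The crop shows, in the top view, shaft end at about (315.6,244.4), pad at (376,232.6), ring at (218,241), boss at (220.7,262.2), and both handles. The scene view agrees.

```bash
cat >> h.py <<'E'
def T(x,y): return (290+x/3.636-.4,205+y/3.659-.4)
def TP(x,y): return (180+(x-400)/3.636-.4,230+y/3.659-.4)
def S(x,y): return (290+x/3.125-.35,205+(y-300)/3.125-.35)
def SP(x,y): return (265+(x-400)/3.125-.35,325+(y-300)/3.125-.35)
E
python3 - <<'E'
from h import *
r=lambda *a:np.round(ray(*a),4)
print("shaft",r("top",T(93,144),.054),r("scene",S(172,487),.054))
print("pad",r("top",T(313,101),.048),r("scene",S(217,354),.048))
c=[r("top",T(*p),.01)[:2] for p in[(20,110),(40,210),(375,145),(355,46)]]
print("plate",c); d=(c[2]+c[3]-c[0]-c[1]); d/=np.linalg.norm(d); f=(c[0]+c[1])/2
print("-y dir",d,np.degrees(np.arctan2(d[1],d[0])),"shaft",f+d*.042,"pad",f+d*.18)
print("ring",r("top",TP(538,40),.015),r("scene",SP(467,397),.015))
print("boss",r("top",TP(548,118),.022),r("scene",SP(547,411),.022))
fl,fr,rl,rr=[r("top",TP(*p),.026) for p in[(528,167),(583,157),(526,268),(612,251)]]
print("handles",fl,fr,rl,rr,"mid",(fl+fr)/2,(rl+rr)/2,(fl+fr+rl+rr)/4)
for n in("top","scene"):
    im=cv2.imread(f"pics/{n}0.png")
    x0,y0,w,h=(205,270,45,40) if n=="top" else (315,345,60,55)
    m=(im[y0:y0+h,x0:x0+w].max(2)<40).astype(np.uint8)
    k,l,st,ce=cv2.connectedComponentsWithStats(m)
    for i in range(1,k):
        if st[i,4]>60: print(n,st[i,4],r(n,ce[i]+[x0,y0],.026 if n=="top" else .018), [np.round(ray(n,np.array(q)+[x0,y0],.026)[:2],4) for q in cv2.boxPoints(cv2.minAreaRect(np.argwhere(l==i)[:,::-1].astype(np.float32)))])
E
```

```text
shaft [ 0.5604 -0.0749  0.054 ] [ 0.5572 -0.0712  0.054 ]
pad [ 0.5892 -0.2102  0.048 ] [ 0.5882 -0.2081  0.048 ]
plate [array([ 0.5842, -0.0279]), array([ 0.5208, -0.0417]), array([ 0.5652, -0.2546]), array([ 0.6281, -0.2416])]
-y dir [ 0.2026891  -0.97924314] -78.30574559238771 shaft [ 0.56101294 -0.07592821] pad [ 0.58898404 -0.21106377]
ring [0.5675 0.1515 0.015 ] [0.5683 0.1517 0.015 ]
boss [0.5181 0.1423 0.022 ] [0.5192 0.1428 0.022 ]
handles [0.4872 0.1532 0.026 ] [0.494  0.1188 0.026 ] [0.4247 0.1526 0.026 ] [0.436 0.099 0.026] mid [0.4906 0.136  0.026 ] [0.43035 0.1258  0.026  ] [0.460475 0.1309   0.026   ]
top 86 [0.4571 0.1521 0.026 ] [array([0.4244, 0.1593]), array([0.488 , 0.1572]), array([0.4875, 0.1461]), array([0.4239, 0.1482])]
scene 248 [0.4623 0.1157 0.018 ] [array([0.4862, 0.1375]), array([0.4917, 0.1231]), array([0.4328, 0.1034]), array([0.428 , 0.1179])]
scene 237 [0.4536 0.1597 0.018 ] [array([0.4839, 0.1724]), array([0.4857, 0.1578]), array([0.4208, 0.1563]), array([0.4196, 0.1706])]
```

```bash
cat >> h.py <<'E'
from scipy.spatial.transform import Rotation as Ro
def go(p,yaw):
    """tool pointing down, tool-y yaw (deg); prints turn (30deg units, tool) then shift (0.5 m units, in turned tool axes)"""
    s=bot.get_state(); R0=Ro.from_rotvec(s["tcp_rot"]); a=np.radians(yaw)
    y=np.array([np.cos(a),np.sin(a),0]); z=np.array([0,0,-1.]); R1=Ro.from_matrix(np.c_[np.cross(y,z),y,z])
    tn=(R0.inv()*R1).as_rotvec()/np.radians(30); d=np.asarray(p)-s["position"]
    print("pos",s["position"].round(4),"turn",tn.round(3),"shift",(R1.inv().apply(d)/.5).round(4),"F",s["force"].round(1),"w",s["gripper_width"],"gf",s["grasp_force"],"t",s["t"])
E
python3 -c "
from h import *
go([.589,-.2095,.23],-80); go([.589,-.2095,.065],-80);go([.589,-.2095,.022],-80)"
```

```text
pos [ 0.1321 -0.5332  0.2303] turn [-0.004  0.     0.131] shift [ 1.0124e+00 -4.7890e-01  7.0000e-04] F [-0.3 -0.1  1. ] w 1.0004030152270262 gf 0.0 t 0.1
pos [ 0.1321 -0.5332  0.2303] turn [-0.004  0.     0.131] shift [ 1.0124 -0.4789  0.3307] F [-0.3 -0.1  1. ] w 1.0004030152270262 gf 0.0 t 0.1
pos [ 0.1321 -0.5332  0.2303] turn [-0.004  0.     0.131] shift [ 1.0124 -0.4789  0.4167] F [-0.3 -0.1  1. ] w 1.0004030152270262 gf 0.0 t 0.1
```

Request:
{"method": "play_rows", "body": {
  "plan": [
    [0,0,0.131,0,0,0,-1],
    [0,0,0,0.092,-0.0435,0,-1],
    [0,0,0,0.092,-0.0435,0,-1],
    [0,0,0,0.092,-0.0435,0,-1],
    [0,0,0,0.092,-0.0435,0,-1],
    [0,0,0,0.092,-0.0435,0,-1],
    [0,0,0,0.092,-0.0435,0,-1],
    [0,0,0,0.092,-0.0435,0,-1],
    [0,0,0,0.092,-0.0435,0,-1],
    [0,0,0,0.092,-0.0435,0,-1],
    [0,0,0,0.092,-0.0435,0,-1],
    [0,0,0,0.092,-0.0435,0,-1]
  ],
  "force": 60
}}

```text
t: 1.6
position: [0.5899, -0.2097, 0.2306]
tcp_rot: [-3.13, -0.273, 0.002]
force: [0.6, -0.6, -0.6]
gripper_width: -0.002
grasp_force: 0.0
```

```bash
python3 -c "
from h import *
go([.589,-.2095,.065],-80)"
```

```text
pos [ 0.5899 -0.2097  0.2306] turn [-0.     0.002 -0.001] shift [-0.0018 -0.0006  0.3312] F [ 0.6 -0.6 -0.6] w -0.0019726818000946863 gf 0.0 t 1.6
```

Request:
{"method": "play_rows", "body": {
  "plan": [
    [0,0,0,-0.0018,0,0.1,-1],
    [0,0,0,0,0,0.1,-1],
    [0,0,0,0,0,0.1,-1],
    [0,0,0,0,0,0.03,-1],
    [0,0,0,0,0,0.02,-1],
    [0,0,0,0,0,0.02,-1],
    [0,0,0,0,0,0.02,-1],
    [0,0,0,0,0,0.01,-1],
    [0,0,0,0,0,0,-1]
  ]
}}

```text
t: 2.72
position: [0.5905, -0.2133, 0.0345]
tcp_rot: [3.125, 0.271, 0.008]
force: [-1.1, -1.9, 3.8]
gripper_width: -0.002
grasp_force: 2.3
```

Request:
{"method": "play_rows", "body": {
  "plan": [
    [0,0,0,0,0,0.01,-1],
    [0,0,0,0,0,0.01,-1],
    [0,0,0,0,0,0,-1]
  ]
}}

```text
t: 3.1
position: [0.5905, -0.2133, 0.0249]
tcp_rot: [3.125, 0.271, 0.008]
force: [-1.9, -1.7, 7.5]
gripper_width: 0.001
grasp_force: 3.7
```

Request:
{"method": "play_rows", "body": {
  "plan": [
    [0,0,0,0,0,0.008,-1],
    [0,0,0,0,0,0.004,-1],
    [0,0,0,0,0,0,-1],
    [0,0,0,0,0,0,-1]
  ]
}}

```text
t: 3.6
position: [0.5907, -0.2132, 0.0235]
tcp_rot: [3.124, 0.271, 0.009]
force: [-10.1, 0.5, 28.4]
gripper_width: -0.005
grasp_force: 13.8
```

Request:
{"method": "play_rows", "body": {
  "plan": [
    [0,0,0,0,0,0,-1],
    [0,0,0,0,0,-0.03,-1],
    [0,0,0,0,0,-0.05,-1],
    [0,0,0,0,0,-0.1,-1],
    [0,0,0,0,0,-0.1,-1],
    [0,0,0,0,0,-0.1,-1],
    [0,0,0,0,0,0,-1]
  ]
}}

```text
t: 4.47
position: [0.5921, -0.2112, 0.212]
tcp_rot: [3.125, 0.273, 0.02]
force: [1.7, 0.2, 0.5]
gripper_width: 0.004
grasp_force: 0.0
```

```bash
python3 -c "
from h import *
go([.4594,.1321,.15],-80)
p,d=bot.snapshot('scene'); cv2.imwrite('pics/s1.png',cv2.resize(p[170:320,270:430,::-1],(640,600),interpolation=2))"
```

```text
pos [ 0.5921 -0.2112  0.212 ] turn [ 0.011 -0.023  0.   ] shift [-0.1422 -0.7222  0.1241] F [1.7 0.2 0.5] w 0.0038584725867409526 gf 0.0 t 4.475
```

View pics/s1.png

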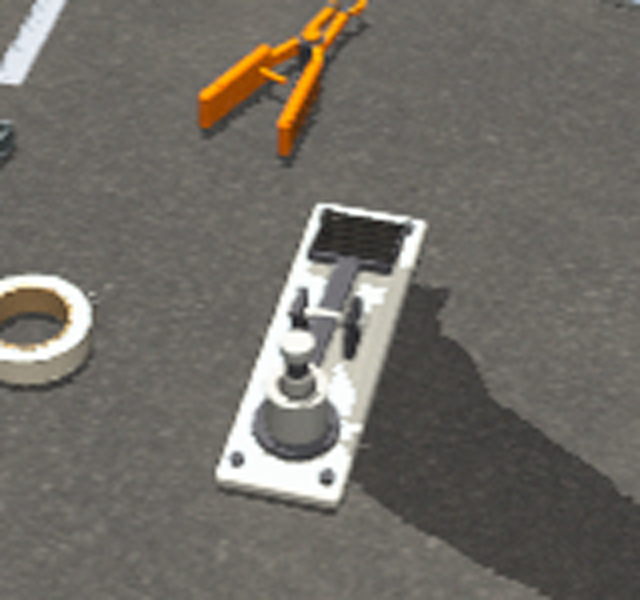

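The shaft is up: its end is at crop (297,343), the groove at (297,367), and the pad is down at (360,238).

Request:
{"method": "play_rows", "body": {
  "plan": [
    [0.011,-0.023,0,0,0,0,1],
    [0,0,0,-0.0178,-0.09,0,1],
    [0,0,0,-0.0178,-0.09,0,1],
    [0,0,0,-0.0178,-0.09,0,1],
    [0,0,0,-0.0178,-0.09,0,1],
    [0,0,0,-0.0178,-0.09,0.02,1],
    [0,0,0,-0.0178,-0.09,0.04,1],
    [0,0,0,-0.0178,-0.09,0.04,1],
    [0,0,0,-0.0178,-0.09,0.024,1],
    [0,0,0,0,0,0,1]
  ]
}}

```text
t: 5.78
position: [0.4509, 0.1359, 0.1439]
tcp_rot: [-3.122, -0.287, 0.03]
force: [0.7, -1.5, 0.6]
gripper_width: 0.998
grasp_force: 0.0
```

```bash
python3 -c "
from h import *
go([.4594,.1321,.004],-80)"
```

```text
pos [0.4509 0.1359 0.1439] turn [-0.015  0.035  0.017] shift [0.0155 0.0105 0.2798] F [ 0.7 -1.5  0.6] w 0.9976436790253135 gf 0.0 t 5.775
```

Request:
{"method": "play_rows", "body": {
  "plan": [
    [-0.015,0.035,0.017,0,0,0,1],
    [0,0,0,0.0155,0.0105,0.06,1],
    [0,0,0,0,0,0.08,1],
    [0,0,0,0,0,0.06,1],
    [0,0,0,0,0,0,1],
    [0,0,0,0,0,0,1]
  ]
}}

```text
t: 6.52
position: [0.4653, 0.1272, 0.0472]
tcp_rot: [3.129, 0.257, 0.013]
force: [0.5, -1.0, -0.1]
gripper_width: 1.0
grasp_force: 0.0
```

```bash
python3 -c "
from h import *
go([.4594,.1321,.004],-80)
p,d=bot.snapshot('scene'); cv2.imwrite('pics/s2.png',cv2.resize(p[290:420,260:420,::-1],(738,600),interpolation=2))"
```

```text
pos [0.4653 0.1272 0.0472] turn [ 0.005 -0.016 -0.021] shift [-0.0098 -0.0118  0.0865] F [ 0.5 -1.  -0.1] w 0.9996212212529307 gf 0.0 t 6.525
```

View pics/s2.png

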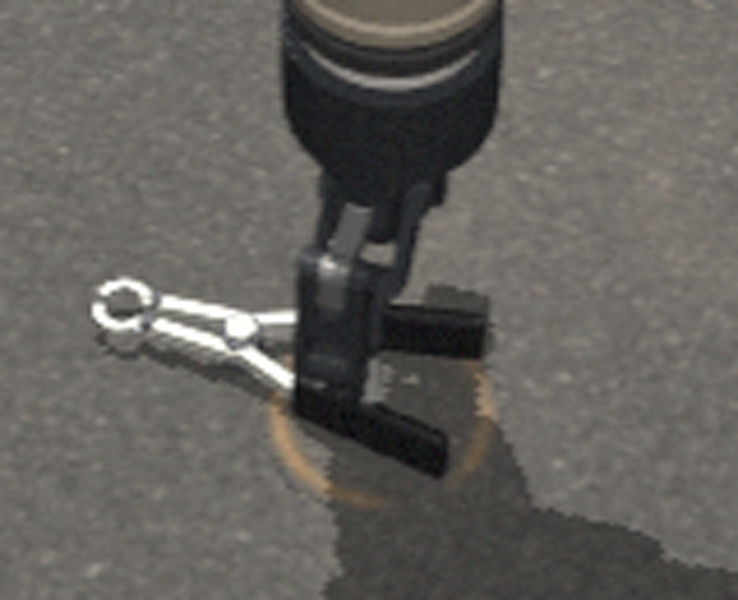

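The open gripper stands over the handles; the ring is at crop (123,305). A few mm of correction are needed, then the descent.

Request:
{"method": "play_rows", "body": {
  "plan": [
    [0,0,-0.01,-0.01,-0.0118,0.02,1],
    [0,0,0,0,0,0.03,1],
    [0,0,0,0,0,0,1],
    [0,0,0,0,0,0,1],
    [0,0,0,0,0,0,1]
  ]
}}

```text
t: 7.2
position: [0.4587, 0.1328, 0.0215]
tcp_rot: [3.129, 0.267, 0.011]
force: [0.3, 0.4, 0.5]
gripper_width: 0.999
grasp_force: 0.0
```

```bash
python3 -c "
from h import *
go([.4594,.1321,.004],-80)"
```

```text
pos [0.4587 0.1328 0.0215] turn [ 0.004 -0.013 -0.008] shift [0.0011 0.0015 0.035 ] F [0.3 0.4 0.5] w 0.9986985924879346 gf 0.0 t 7.2
```

Request:
{"method": "play_rows", "body": {
  "plan": [
    [0,0,0,0.001,0.001,0.02,1],
    [0,0,0,0,0,0.015,1],
    [0,0,0,0,0,0,1],
    [0,0,0,0,0,0,0.3],
    [0,0,0,0,0,0,0.1],
    [0,0,0,0,0,0,-0.1],
    [0,0,0,0,0,0,-0.3],
    [0,0,0,0,0,0,-1],
    [0,0,0,0,0,0,-1],
    [0,0,0,0,0,0,-1]
  ],
  "force": 50
}}

```text
t: 8.45
position: [0.4596, 0.1338, 0.0062]
tcp_rot: [3.13, 0.267, 0.013]
force: [-5.2, -0.1, 16.2]
gripper_width: 0.342
grasp_force: 48.7
```

```bash
python3 -c "
from h import *
go([.4594,.1321,.004],-80)"
```

```text
pos [0.4596 0.1338 0.0062] turn [ 0.002 -0.016 -0.008] shift [-0.0009  0.0033  0.0045] F [-5.2 -0.1 16.2] w 0.3419447563331065 gf 48.70165944099426 t 8.45
```

Request:
{"method": "play_rows", "body": {
  "plan": [
    [0,0,0,0,0,-0.01,-1],
    [0,0,0,0,0,-0.03,-1],
    [0,0,0,0,0,-0.06,-1],
    [0,0,0,0,0,-0.06,-1],
    [0,0,0,0,0,-0.04,-1],
    [0,0,0,0,0,0,-1],
    [0,0,0,0,0,0,-1]
  ]
}}

```text
t: 9.32
position: [0.4576, 0.1319, 0.1031]
tcp_rot: [3.128, 0.267, 0.008]
force: [0.0, -0.3, -2.8]
gripper_width: 0.337
grasp_force: 50.1
```

```bash
python3 -c "
from h import *
go([.452,-.094,.1],-80)
p,d=bot.snapshot('scene'); q,e=bot.snapshot('top')
cv2.imwrite('pics/s3.png',np.hstack([cv2.resize(p[250:400,230:390,::-1],(400,375),interpolation=2),cv2.resize(q[200:350,160:320,::-1],(400,375),interpolation=2)]))"
```

```text
pos [0.4576 0.1319 0.1031] turn [ 0.005 -0.009 -0.008] shift [-0.0896  0.4431  0.0061] F [ 0.  -0.3 -2.8] w 0.3371114644286758 gf 50.11756718158722 t 9.325
```

View pics/s3.png

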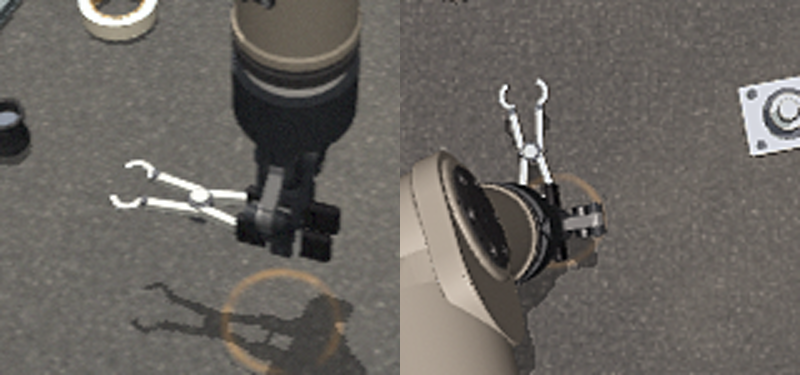

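The pliers are held and spread: ring halves in the scene crop at (140,168) and (125,200), in the top crop at (508,97) and (541,94); shaft end in the top crop at (787,109).

```bash
cat >> h.py <<'E'
def tri(a,b):
    P=[bot.camera_model(n) for n in("top","scene")]; P=[m["camera_matrix"]@np.c_[m["R"],m["t"]] for m in P]
    X=cv2.triangulatePoints(P[0],P[1],np.array(a,float).reshape(2,1),np.array(b,float).reshape(2,1)).ravel();X=X[:3]/X[3]
    return X.round(4),(proj("top",X)-a).round(1),(proj("scene",X)-b).round(1)
E
python3 -c "
from h import *
t=lambda x,y:(160+(x-400)/2.5-.3,200+y/2.5-.3)
s=lambda x,y:(230+x/2.5-.3,250+y/2.5-.3)
print(tri(t(524.5,96),s(132,184)));print(tri(t(531,151),s(200,195)))
print(ray('top',t(787,109),.076))
S=lambda x,y:(270+x/4-.4,170+y/4-.4)
print(ray('scene',S(297,343),.076))
print(tri(t(787,109),S(297,343)))
"
```

```text
(array([0.5675, 0.15  , 0.1111]), array([-0.3, -0.7]), array([0.8, 0.1]))
(array([0.5197, 0.1413, 0.1172]), array([-0.1, -0.2]), array([0.2, 0. ]))
[ 0.56047259 -0.07336522  0.076     ]
[ 0.56097313 -0.07453984  0.076     ]
(array([ 0.5604, -0.0734,  0.0773]), array([-0., -0.]), array([0., 0.]))
```

```bash
python3 -c "
from h import *
go([.4506,-.0921,.103],-80)"
```

```text
pos [0.4573 0.132  0.1026] turn [ 0.005 -0.007 -0.008] shift [-0.091   0.439  -0.0009] F [-0.4 -0.1 -2.8] w 0.3396309283006728 gf 50.12760937213898 t 9.425
```

Request:
{"method": "play_rows", "body": {
  "plan": [
    [0,0,0,-0.01,0.049,0,-1],
    [0,0,0,-0.01,0.049,0,-1],
    [0,0,0,-0.01,0.049,0,-1],
    [0,0,0,-0.01,0.049,0,-1],
    [0,0,0,-0.01,0.049,0,-1],
    [0,0,0,-0.01,0.049,0,-1],
    [0,0,0,-0.01,0.049,0,-1],
    [0,0,0,-0.01,0.049,0,-1],
    [0,0,0,-0.01,0.047,0,-1],
    [0,0,0,0,0,0,-1],
    [0,0,0,0,0,0,-1],
    [0,0,0,0,0,0,-1]
  ]
}}

```text
t: 10.92
position: [0.4512, -0.0901, 0.1037]
tcp_rot: [3.129, 0.271, 0.009]
force: [1.0, 0.5, -1.9]
gripper_width: 0.34
grasp_force: 50.1
```

```bash
python3 -c "
from h import *
go([.4506,-.0921,.103],-80)
p,d=bot.snapshot('scene'); q,e=bot.snapshot('top')
cv2.imwrite('pics/s4.png',np.hstack([cv2.resize(p[210:300,305:385,::-1],(400,450),interpolation=2),cv2.resize(q[205:295,275:355,::-1],(400,450),interpolation=2)]))"
```

```text
pos [ 0.4512 -0.0901  0.1037] turn [ 0.003 -0.011 -0.003] shift [-0.0019  0.0036  0.0013] F [ 1.   0.5 -1.9] w 0.3396204643978029 gf 50.07210910320282 t 10.925
```

View pics/s4.png

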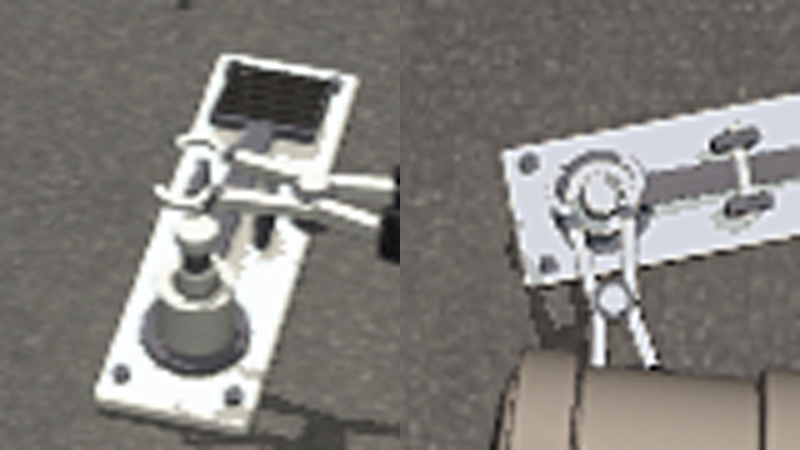

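The ring stands over the shaft end: shaft top at top crop (603,193), boss at (615,298); in the scene crop the ring halves lie at about (195,145) and (180,200). White on white, so I'll use depth to separate them.

```bash
cat >> h.py <<'E'
def cloud(n):
    p,d=bot.snapshot(n); m=bot.camera_model(n); v,u=np.mgrid[:480,:640]
    X=(np.stack([u,v,np.ones_like(u)],-1)@np.linalg.inv(m["camera_matrix"]).T*d[...,None]-m["t"])@m["R"]; X[d==0]=9
    return X,p
def sel(X,z0,z1,c=(.5605,-.074),r=.03):
    return (np.hypot(X[...,0]-c[0],X[...,1]-c[1])<r)&(X[...,2]>z0)&(X[...,2]<z1)
E
python3 -c "
from h import *
e=np.array([np.cos(np.radians(10)),np.sin(np.radians(10))]);l=np.array([-e[1],e[0]])
for n in('top','scene'):
    X,p=cloud(n)
    for nm,z0,z1 in(('ring',.092,.13),('shaft',.068,.084)):
        P=X[sel(X,z0,z1)]
        q=P[:,:2]-[.5605,-.074]
        if len(q): print(n,nm,len(P),'z',np.percentile(P[:,2],[5,50,95]).round(4),'mean',P.mean(0).round(4),'fwd',np.percentile(q@e,[1,50,99]).round(4),'lat',np.percentile(q@l,[1,25,75,99]).round(4))
        if nm=='ring': print(np.c_[q@e,q@l,P[:,2]][np.argsort(q@e)].round(3).tolist() if len(q)<90 else '')
"
```

```text
top ring 103 z [0.1097 0.113  0.1173] mean [ 0.5513 -0.0736  0.1131] fwd [-0.0279 -0.0098  0.0117] lat [-0.0178 -0.0104  0.0151  0.0224]

top shaft 50 z [0.0711 0.0756 0.0788] mean [ 0.5604 -0.0747  0.0754] fwd [-0.0081 -0.0002  0.0076] lat [-0.0085 -0.0041  0.0027  0.0068]
scene ring 154 z [0.1093 0.1134 0.117 ] mean [ 0.5502 -0.0724  0.1133] fwd [-0.0291 -0.0116  0.0116] lat [-0.0178 -0.0075  0.0163  0.0234]

scene shaft 60 z [0.0697 0.0763 0.0792] mean [ 0.5606 -0.072   0.0759] fwd [-0.0071  0.0004  0.0081] lat [-0.0087 -0.0017  0.0057  0.0101]
```

Request:
{"method": "play_rows", "body": {
  "plan": [
    [0,0,0,0,0.005,0,-1],
    [0,0,0,0,0,0.02,-1],
    [0,0,0,0,0,0.02,-1],
    [0,0,0,0,0,0,-1],
    [0,0,0,0,0,0,-1],
    [0,0,0,0,0,0,-1]
  ]
}}

```text
t: 11.88
position: [0.4522, -0.094, 0.0842]
tcp_rot: [3.128, 0.268, 0.011]
force: [-0.6, 0.5, -1.9]
gripper_width: 0.334
grasp_force: 50.1
```

```bash
cat >> h.py <<'E'
def meas(z0,z1,s0,s1):
    e=np.array([np.cos(np.radians(10)),np.sin(np.radians(10))]);l=np.array([-e[1],e[0]])
    for n in('top','scene'):
        X,p=cloud(n)
        for nm,a,b,r in(('ring',z0,z1,.03),('shaft',s0,s1,.0125)):
            P=X[sel(X,a,b,r=r)]
            if nm=='ring':
                g=np.hypot(*(P[:,:2]-[.5605,-.074]).T)
                P=P[g>.0115]
            q=P[:,:2]-[.5605,-.074]; f=q@e
            print(n,nm,len(P),'z',np.percentile(P[:,2],[5,50,95]).round(4),'fwd',np.percentile(f,[1,50,99]).round(4),'lat',np.percentile(q@l,[1,25,75,99]).round(4))
            if nm=='ring': print('  z front',np.median(P[f>-.006,2]).round(4),'z back',np.median(P[f<-.015,2]).round(4))
E
python3 -c "
from h import *
go([.4506,-.0921,.103],-80)
meas(.082,.108,.068,.0795)"
```

```text
pos [ 0.4522 -0.094   0.0842] turn [ 0.005 -0.013 -0.007] shift [-0.0024 -0.0043 -0.0376] F [-0.6  0.5 -1.9] w 0.33427591671982143 gf 50.074387192726135 t 11.875
top ring 100 z [0.0898 0.0932 0.0966] fwd [-0.0277 -0.01    0.0126] lat [-0.0213 -0.0145  0.0113  0.0187]
  z front 0.0924 z back 0.0934
top shaft 50 z [0.0732 0.0757 0.079 ] fwd [-0.0082 -0.0003  0.0077] lat [-0.0084 -0.0041  0.0027  0.0066]
scene ring 153 z [0.0896 0.0939 0.0977] fwd [-0.0287 -0.0115  0.0124] lat [-0.0214 -0.012   0.0124  0.0195]
  z front 0.0933 z back 0.0942
scene shaft 38 z [0.0701 0.0754 0.0786] fwd [-0.0073 -0.0006  0.0083] lat [-0.0096  0.0003  0.0079  0.01  ]
```

Request:
{"method": "play_rows", "body": {
  "plan": [
    [0,0,0,-0.002,-0.001,0,-1],
    [0,0,0,0,0,0.01,-1],
    [0,0,0,0,0,0.01,-1],
    [0,0,0,0,0,0.01,-1],
    [0,0,0,0,0,0,-1],
    [0,0,0,0,0,0,-1]
  ]
}}

```text
t: 12.72
position: [0.4509, -0.0938, 0.0689]
tcp_rot: [3.129, 0.268, 0.01]
force: [0.7, 0.2, -1.3]
gripper_width: 0.338
grasp_force: 50.1
```

Request:
{"method": "play_rows", "body": {
  "plan": [
    [0,0,0,0,0,0.01,-1],
    [0,0,0,0,0,0.01,-1],
    [0,0,0,0,0,0.012,-1],
    [0,0,0,0,0,0,-1],
    [0,0,0,0,0,0,-1],
    [0,0,0,0,0,0,-1]
  ]
}}

```text
t: 13.48
position: [0.4512, -0.0938, 0.0531]
tcp_rot: [3.128, 0.267, 0.011]
force: [0.1, 0.4, -1.4]
gripper_width: 0.34
grasp_force: 50.1
```

```bash
python3 -c "
from h import *
go([.4506,-.0921,.0532],-80)
meas(.052,.069,.071,.08)
p,d=bot.snapshot('scene'); q,e=bot.snapshot('top')
cv2.imwrite('pics/s5.png',np.hstack([cv2.resize(p[210:300,305:385,::-1],(400,450),interpolation=2),cv2.resize(q[205:295,275:355,::-1],(400,450),interpolation=2)]))"
```

```text
pos [ 0.4512 -0.0938  0.0531] turn [ 0.004 -0.013 -0.008] shift [-0.0006 -0.0035 -0.0002] F [ 0.1  0.4 -1.4] w 0.33991223550927835 gf 50.07523834705353 t 13.475
top ring 86 z [0.0583 0.0624 0.0654] fwd [-0.0285 -0.0088  0.0101] lat [-0.0211 -0.0145  0.0119  0.019 ]
  z front 0.0614 z back 0.0628
top shaft 49 z [0.0729 0.0759 0.0788] fwd [-0.0083 -0.0003  0.0076] lat [-0.0085 -0.0038  0.003   0.0068]
scene ring 120 z [0.0578 0.0629 0.0666] fwd [-0.0278 -0.0143  0.0102] lat [-0.0182 -0.0096  0.0135  0.0205]
  z front 0.0618 z back 0.0632
scene shaft 57 z [0.0715 0.0769 0.0792] fwd [-0.0073  0.0001  0.0083] lat [-0.0086 -0.002   0.0066  0.0093]
```

View pics/s5.png

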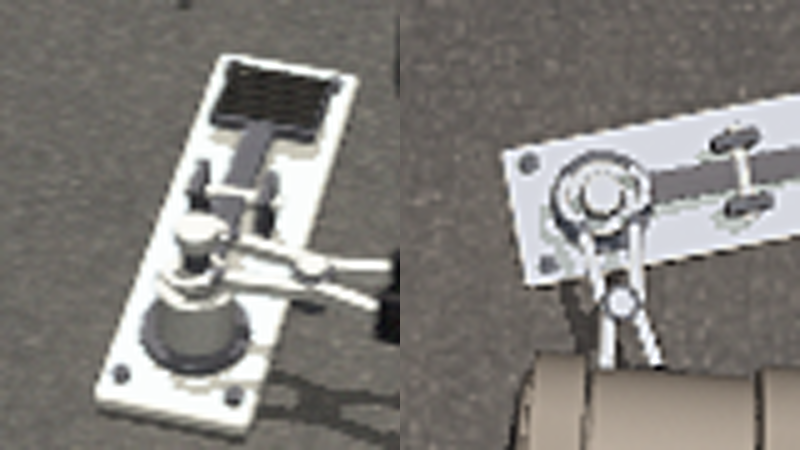

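The shaft end (scene crop (202,230)) stands up through the open ring. Ring and shaft are centred within about 1 mm, the ring is at about 60 mm, and the wrist force hasn't changed, so I'm handing in.

```bash
python3 -c "
from h import *
print(bot.job_done())"
```

```text
the job is handed in; nothing more can be done
None
```

I handed the job in at about 13.6 s. The treadle is down and the shaft is up. The pliers are held squeezed and level at about 50 N grip, and the open ring is within about 1 mm of the shaft axis and of the groove's height; no verdict came back at hand-in.

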